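Level the outfeed shelf with its push-and-turn foot

ROBOT

A 6-joint arm with a two-finger parallel gripper is mounted at the origin on the work surface. World frame = base frame: x ahead of the robot, y to its left, z up, the work surface at z = 0. Lengths are in mm, angles in rad, forces in N, time in s.
With the tool pointing down it reaches from about 350 to 975 mm from the base axis. Payload 7.1 kg.
Tool frame: the origin (TCP) lies between the finger pads, 19 mm behind the fingertips; this is the grasp point; z points along the fingers, y is the direction in which the jaws open and shut (so a half turn about z gives the same grasp; the last joint's range is limited). The gripper opens to 88 mm and grips with 3 to 60 N. Pads are 20 mm wide; open, the fingers measure 115 mm over their backs; the gripper's body (75 mm by 178 mm) begins 61 mm behind the grasp point.
Start: joints at [-1.337, 0.423, 1.63, -0, 1.089, -0.019], TCP at [156.341, -605.113, 241.375] pointing down, gripper open.
Joint ranges: [-3, 3], [-0.9, 2.11], [0.09, 2.58], [-1.31, 4.45], [0.11, 2.69], [-2.54, 2.54]. Speed limits (rad/s): [2.39, 2.39, 3.01, 3.14, 3.14, 3.14].

INTERFACE

Orientations are given as a 3x3 rotation matrix whose columns are the frame's x, y, z axes.
In Python, from rig import sense, grab_frame, get_calibration, finish_job gives the robot as it stands. The module is installed in compiled form; this text tells all that it offers.
- The arm moves only by the tool step_arm, never from a script. Its argument "deltas" is a list of rows, each a list of 7 numbers: the opening, from 0 (shut) to 1 (fully open), then the shift along the tool's x, y, z in mm, then the turn, a rotation vector about the tool's x, y, z in degrees. A call has exactly 10 rows; each row is the pose to reach, as a shift and turn from the pose commanded when the call began, along the tool's axes at that moment; what a row does not reach only later rows make up. A row lasts 1/12 s, in which the tool goes at most 41.7 mm and 7.16 degrees, less where a joint would pass 70% of its speed; a pose out of reach is approached as far as the arm can. A call with a gripper value outside its range is refused whole. The fingers move at their own pace and stop on an object; the grip force is fixed at half the most. Time passes only in rows, so rows that repeat a pose let the fingers close, or fill a call up. It gives the time, the measured TCP pose, the force and the opening at its end, in the units of the state.
- sense(): the state, without advancing time (a new reading comes with each control period).
- grab_frame(name): name is "scene" or "top"; returns (picture, depth): 420x560x3 uint8, red, green, blue; 420x560 float32, mm along the optical axis (not along the pixel's ray), 0 where there is no reading.
- get_calibration(name): a dict with "fx", "fy", "cx", "cy" (pixels), "k1" (the pictures are not rectified: a ray, as slopes to the right and down, at radius r is drawn at 1 + k1 r^2 times it, then the intrinsics apply), "origin" and "rotation" of the camera in the world. Camera axes: x right, y down, z forward; pixel columns grow to the right and rows downward; lengths in mm; the calibration is good to about 2 mm. A picture is of the moment at which its call begins. get_calibration takes no time and is no camera call.
- finish_job(): hands the job in, once; it reports no verdict.
The state is a dict: "clock": time; "qpos": joint angles; "qd": joint speeds; "joint_torque": joint torques, N m; "position": TCP position; "tcp_rot": TCP orientation; "wrist_force": force on the tool from outside, world axes, zero at the start; "ft_torque": the same for the moment, N m; "width": finger opening in mm.
Only numpy, scipy, OpenCV 4.12 (cv2) and the standard library are available. Lean on these libraries where they do the work, as an engineer would, in place of code of your own. Each camera call takes 0.05 s, during which the arm holds its last target. There are 200 camera calls.

TASK

Rest the spirit level upright, lying along the shelf, down in both saddle notches of the low plywood shelf (its middle about midway between the saddles) and let go of it. Then take the black knob of the shelf's levelling foot, press it all the way down and turn it clockwise until the bubble of the level stands centred between the two lines. Finish while still holding the knob, pressed down and turned, since the shelf sinks back if the knob is let go; leave the screwdriver, glue bottle and wood offcut where they are.

Things in the scene. Friction and masses are not known exactly. Their poses are not given: they have to be found in the camera images.
- level: Torpedo spirit level, aluminium with black rubber end caps, 230 long (its x axis), 26 wide (y), 42 high (z), about 0.3 kg. It stands on its narrow lower edge; origin at the centre of its underside, so it is gripped across its width. A green vial with two black lines is let into the middle of its top edge. Either end may point either way.
- bubble_mid (a point): Middle of the white bubble (20 mm long) in the vial, 40 mm above the level's origin; it moves along the level's x axis and is centred when it lies above the origin. The lines stand 26 mm apart inside, so it is between them within 3 mm of the middle. It floats to the higher end, 500 mm per rad of tilt, and takes about 1 s to settle; stops at +-36 mm.
- shelf: Plywood shelf board 130 wide (x), 330 long (y), 18 thick, top about 75 mm above the bench, hinged about its x axis at its -y end (its origin, at mid-thickness); its +y end, by the foot, starts 1 to 3.5 degrees low. The board's middle is 155 mm from the origin along y.
- seat (a point): The level's place: midway between two dark wooden saddles on the shelf, at their notch floors (8 mm above the board); axes as the shelf's. Saddles at 75 mm either side along y, each 24 long; notches run along y, 33 wide, cheeks 12 mm high, then flared to 20 mm above the floor. The level's origin belongs here, its x axis along this y, either way round.
- knob_grip (a point): Grip point on the axis of the black foot knob beyond the shelf's +y end, about 124 mm above the bench. The grip bar is 16 wide (this x), 48 long (this y), 30 high, its top 10 mm above this point; below the bar a disc of 52 diameter, 20 mm under this point: fingertips stay above it, so put the TCP here or up to 5 mm higher. The axes turn with the knob.
- knob (a joint): Turn of the knob in rad, 0 at the start (end stop), growing clockwise seen from above, to 1.6. Each rad raises the shelf's foot end by 0.045 rad of tilt; 0.45 to 1.35 rad are needed. The shelf's weight turns it back to 0 (under 0.15 N m) when let go.
- press (a joint): How far the knob is pushed down, in m: 0 = up, 0.008 = fully down on its stop. A spring resists with 3 N at first and 6 N when fully down and lifts it again when let go.
- screwdriver: Screwdriver lying on the bench, bystander.
- glue: Glue bottle, 60 diameter, 170 high, standing on the bench, bystander.
- offcut: Wood offcut 120 x 70 x 30 on the bench, bystander.
Things that resemble listed ones, but are neither listed nor needed, are in the scene too. There is more than one size of the level; the job needs the largest.

How it is judged (in metres and radians):
On the way, in this order (a step that is already met when the one before it is completed fails the run):
1. the level rests in both saddle notches and is let go (x of level in the frame of seat between -0.006 and 0.006 m and y of level in the frame of seat between -0.02 and 0.02 m and z of level in the frame of seat between -0.003 and 0.003 m and angle between the x axis of level and the y axis of seat, either way round below 0.08 rad and angle between the z axis of level and the z axis of seat, either way round below 0.05 rad and contact force between each of the arm, the fingers and level below 0.2 N), for 0.3 s.
2. the knob is gripped and pressed down (value of joint press above 0.005 m and contact force between the fingers and knob above 1 N), for 0.2 s.
At the end, for the whole second after the job is handed in: The level lies untouched in both notches (6 mm across, 20 mm along, 3 mm in height, 0.08 rad), its bubble is between the lines (within 3 mm of the middle), and the fingers still hold the knob (over 1 N) pressed down by more than 5 of 8 mm, the arm not touching the shelf (all of step 1 and all of step 2 and x of bubble_mid in the frame of level between -0.003 and 0.003 m and contact force between each of the arm, the fingers and shelf below 0.5 N); the arm keeps its last pose, push and grip.
It fails at once if the screwdriver is pushed away (more than 30 mm) (distance of screwdriver from where it was at the start of the episode above 0.03 m).
It fails at once if the glue bottle is pushed away (more than 30 mm) (distance of glue from where it was at the start of the episode above 0.03 m).
It fails at once if the offcut is pushed away (more than 30 mm) (distance of offcut from where it was at the start of the episode above 0.03 m).
It also fails if it takes over 58 s, if anything falls off the work surface, if the arm or the gripper's body presses on something with over 40 N, if the wrist force passes 120 N, or if a joint passes its speed limit or range.

## Working session

There is one attempt and no reset: what is moved stays moved. The work goes in short steps, Python scripts to look and compute and a tool call to move; the robot and the scene stay as the last step left them, time stands still between calls to the robot, and variables do not carry over. Pictures are saved under pics/ and viewed, about 8 in all and at most 12, crops included, and the job is handed in when it is done.

Besides the shell and the picture viewer there is one more tool, called in YAML: its name, and indented under it one key for each argument. step_arm: Moves the arm, as the interface text tells. Its arguments: {"type":"object","properties":{"deltas":{"type":"array","items":{"type":"array","items":{"type":"number"}}}},"required":["deltas"]}

```bash
mkdir -p pics; cat > h.py <<'E'
import numpy as np, cv2
from rig import sense, grab_frame, get_calibration, finish_job
def save(name,img): cv2.imwrite('pics/'+name,cv2.cvtColor(img,cv2.COLOR_RGB2BGR))
def slopes(c,uv):
    uv=np.atleast_2d(np.array(uv,float)); d=np.c_[(uv[:,0]-c['cx'])/c['fx'],(uv[:,1]-c['cy'])/c['fy']]
    s=d.copy()
    for _ in range(20): s=d/(1+c['k1']*(s**2).sum(1,keepdims=True))
    return s
def onplane(c,uv,z):
    r=np.c_[slopes(c,uv),np.ones(len(np.atleast_2d(uv)))]@np.array(c['rotation']).T
    o=np.array(c['origin']); return o+r*((z-o[2])/r[:,2])[:,None]
def cloud(c,d):
    v,u=np.mgrid[:d.shape[0],:d.shape[1]]
    s=slopes(c,np.c_[u.ravel(),v.ravel()]); p=np.c_[s,np.ones(len(s))]*d.reshape(-1,1)
    return (p@np.array(c['rotation']).T+np.array(c['origin'])).reshape(*d.shape,3)
E
python3 - <<'E'
from h import *
for n in('scene','top'):
    im,d=grab_frame(n); c=get_calibration(n); save(n+'0.png',im); np.savez(n+'0.npz',im=im,d=d); print(n,c)
print(sense())
E
```

```text
scene {'fx': 433.74283751960604, 'fy': 433.74283751960604, 'cx': 282.5181186680967, 'cy': 202.1702287028835, 'k1': -0.0365797978467224, 'origin': array([1216.74142169, -633.11455491, 1026.94714533]), 'rotation': array([[ 0.60682331,  0.55868911, -0.56536002],
       [ 0.79456599, -0.40782502,  0.44982623],
       [ 0.02074506, -0.72218089, -0.69139309]])}
top {'fx': 503.8504243288377, 'fy': 503.8504243288377, 'cx': 275.78682884948336, 'cy': 211.4277592572685, 'k1': -0.017613871689974865, 'origin': array([ 268.25744599,  -26.48854973, 1628.12522178]), 'rotation': array([[ 0.00651661, -0.99266352,  0.12073391],
       [-0.99990803, -0.0079045 , -0.01102009],
       [ 0.01189358, -0.12065099, -0.99262374]])}
{'clock': 0.1, 'qpos': array([-1.33700323e+00,  4.23779002e-01,  1.63057491e+00, -5.41983931e-05,
        1.08858245e+00, -1.89955799e-02]), 'qd': array([-3.17659391e-04, -2.39911541e-03, -2.50570692e-04, -1.70110836e-05,
       -1.23060229e-03, -1.89464410e-05]), 'joint_torque': array([-5.62761470e-04, -5.45611310e+01, -2.74324536e+01,  6.45053596e-02,
        1.87896041e-02, -2.79119575e-05]), 'position': array([ 156.22440332, -604.6911024 ,  240.68549221]), 'tcp_rot': array([[ 9.68212427e-01,  2.50129103e-01, -3.58007941e-04],
       [ 2.50129358e-01, -9.68211560e-01,  1.29602979e-03],
       [-2.24526575e-05, -1.34438045e-03, -9.99999096e-01]]), 'wrist_force': array([-0.9160952 , -0.61417609,  0.32427607]), 'ft_torque': array([-0.03692141, -0.06549913, -0.03337904]), 'width': 87.949187219581}
```

View pics/scene0.png

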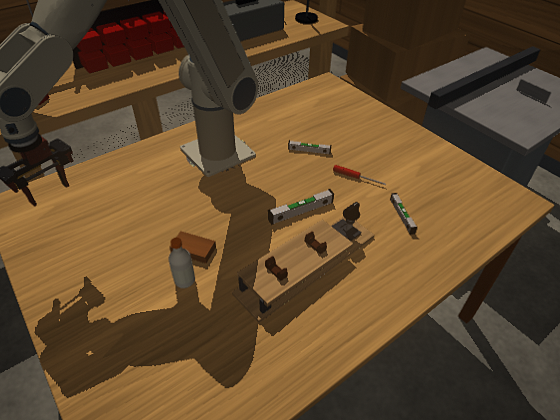

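View pics/top0.png

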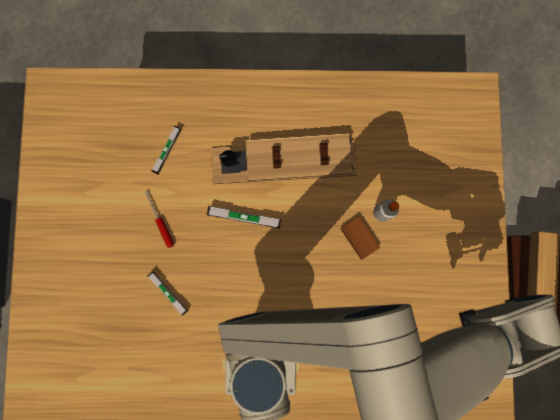

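The scene shows three levels. The largest is at scene (301,206) and top (244,217). The shelf has saddles at top (277,156) and (324,153), with the knob at top (229,158).

```bash
python3 - <<'E'
from h import *
T=np.load('top0.npz');S=np.load('scene0.npz');ct=get_calibration('top');cs=get_calibration('scene')
P=cloud(ct,T['d']);Q=cloud(cs,S['d'])
def blob(Pc,im,x0,x1,y0,y1,zlo,zhi,name,f=None):
    m=(Pc[...,0]>x0)&(Pc[...,0]<x1)&(Pc[...,1]>y0)&(Pc[...,1]<y1)&(Pc[...,2]>zlo)&(Pc[...,2]<zhi)
    if f is not None: m&=f(im)
    p=Pc[m]
    if len(p)<3: print(name,'none');return
    (c,s,a)=cv2.minAreaRect(p[:,:2].astype(np.float32))
    print(name,len(p),'rect',np.round(c,1),np.round(s,1),round(a,1),'zmed',np.median(p[:,2]).round(1),'z95',np.percentile(p[:,2],95).round(1))
for n,Pc,im in(('top',P,T['im']),('scene',Q,S['im'])):
    uv={'top':[(244,217),(277,156),(324,153),(229,158),(300,155),(300,230)],'scene':[(301,203),(316,240),(275,266),(352,210),(295,255),(350,300)]}[n]
    for u,v in uv: print(n,(u,v),Pc[v,u].round(1))
    L=Pc[{'top':217,'scene':203}[n],{'top':244,'scene':301}[n]]
    blob(Pc,im,L[0]-60,L[0]+60,L[1]-150,L[1]+150,30,60,n+' level')
    g=lambda im:(im[...,1].astype(int)>im[...,0]+30)&(im[...,1].astype(int)>im[...,2]+30)
    blob(Pc,im,L[0]-60,L[0]+60,L[1]-150,L[1]+150,25,60,n+' green',g)
    K=Pc[{'top':158,'scene':210}[n],{'top':229,'scene':352}[n]]
    blob(Pc,im,K[0]-60,K[0]+60,K[1]-60,K[1]+60,115,160,n+' knobbar')
    dk=lambda im:(im.max(2)<95)
    for nm in ((277,156),(324,153)):
        C=P[nm[1],nm[0]]
        blob(Pc,im,C[0]-45,C[0]+45,C[1]-25,C[1]+25,82,120,n+' saddle')
    C=(P[156,277]+P[153,324])/2
    blob(Pc,im,C[0]-110,C[0]+110,C[1]-200,C[1]+200,58,82,n+' board')
def crop(im,u0,u1,v0,v1,k): return cv2.resize(im[v0:v1,u0:u1],None,fx=k,fy=k,interpolation=cv2.INTER_CUBIC)
a=crop(T['im'],200,360,120,240,5);save('tc.png',a)
b=crop(S['im'],230,390,170,310,4);save('sc.png',b)
E
```

```text
top (244, 217) [442.7  56.5  40.8]
top (277, 156) [634.9 -46.5  66.8]
top (324, 153) [ 642.8 -194.1   80. ]
top (229, 158) [610.6  99.1 138.3]
top (300, 155) [ 637.9 -119.1   70.6]
top (300, 230) [ 406.  -123.3    3.2]
top level 610 rect [444.3  58.9] [233.8  27.1] 79.9 zmed 41.3 z95 48.0
top green 146 rect [444.6  58.1] [95.8 17.9] 80.7 zmed 40.2 z95 47.6
top knobbar 104 rect [618.7 106.3] [18.2 48. ] 4.6 zmed 133.0 z95 139.0
top saddle 82 rect [627.7 -42.9] [66.3 22.1] 4.0 zmed 93.8 z95 100.3
top saddle 132 rect [ 640.1 -198. ] [69.3 36.2] 4.3 zmed 94.7 z95 105.4
top board 4037 rect [ 633.3 -102.8] [132.4 358. ] 3.9 zmed 69.9 z95 78.2
scene (301, 203) [451.7  53.   43.8]
scene (316, 240) [616.7 -25.6  65.4]
scene (275, 266) [ 630.3 -186.4   78.8]
scene (352, 210) [631.   95.7 130.2]
scene (295, 255) [ 624.8 -111.3   66.1]
scene (350, 300) [802.1 -53.3   1.7]
scene level 515 rect [447.7  57.3] [235.4  32. ] 79.4 zmed 40.2 z95 44.6
scene green 78 rect [447.7  59.3] [95.4 17.3] 79.5 zmed 40.3 z95 42.8
scene knobbar 112 rect [623.2 103.4] [16.4 48.2] 3.6 zmed 132.0 z95 136.7
scene saddle 110 rect [632.5 -43.2] [66.4 26. ] 5.4 zmed 90.1 z95 97.8
scene saddle 166 rect [ 642.9 -193.2] [68.8 27. ] 2.0 zmed 92.8 z95 103.6
scene board 4151 rect [ 636.9 -108.8] [132.4 352.8] 3.8 zmed 69.9 z95 76.5
```

View pics/tc.png

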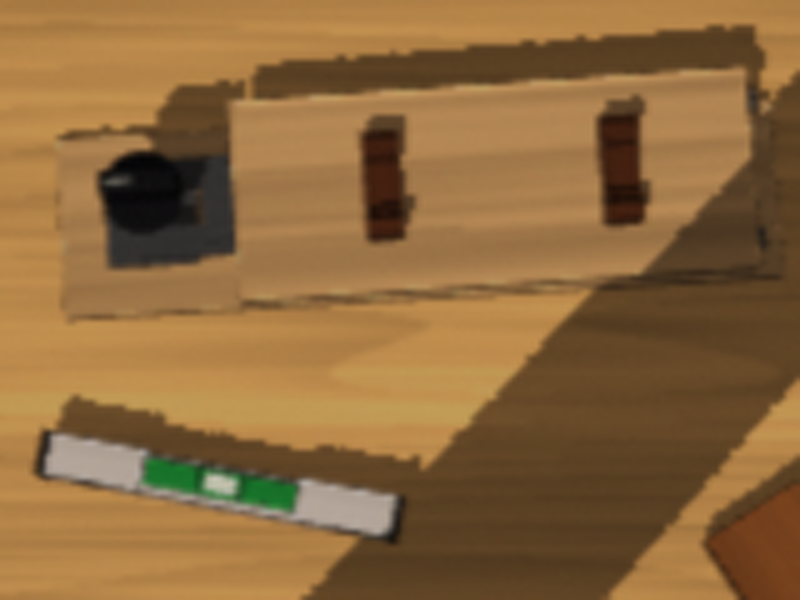

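View pics/sc.png

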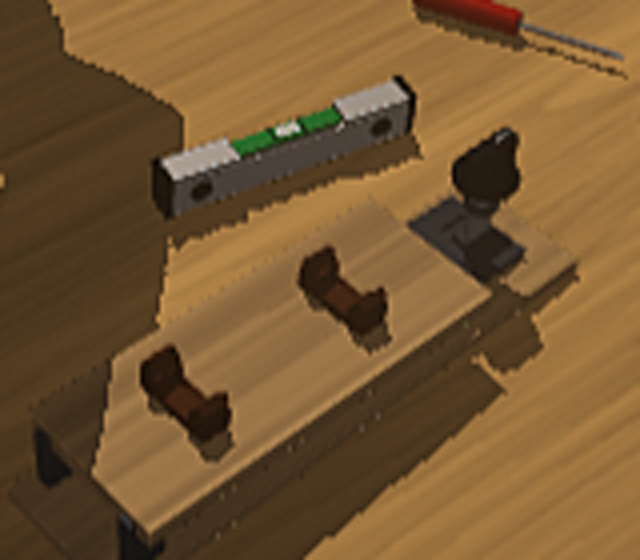

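The crops show the saddles clear and the level standing upright with its bubble visible. The knob bar lies along the shelf's long axis. Next I fit the board plane for tilt and height, relative to the bench.

```bash
python3 - <<'E'
from h import *
for n in('top','scene'):
    D=np.load(n+'0.npz');c=get_calibration(n);P=cloud(c,D['d'])
    th=np.radians(4); ex=np.array([np.cos(th),np.sin(th)]);ey=np.array([-np.sin(th),np.cos(th)])
    o=np.array([635.5,-119]) ; r=P[...,:2]-o; a=r@ex; b=r@ey; z=P[...,2]
    def med(m): return np.median(z[m]).round(2),m.sum()
    bench=(abs(z)<12)&(((a>100)&(a<140)&(abs(b)<150)));print(n,'bench',med(bench))
    m=(abs(a)<58)&(abs(b)<145)&(abs(abs(b)-75)>25)&(z>50)&(z<90)
    A=np.c_[a[m],b[m],np.ones(m.sum())];k=np.linalg.lstsq(A,z[m],rcond=None)[0]
    res=z[m]-A@k;g=abs(res)<6;k=np.linalg.lstsq(A[g],z[m][g],rcond=None)[0]
    print('board z at seat',k[2].round(2),'slope a,b deg',np.degrees(k[:2]).round(2),res.std().round(1))
    for s in(-75,75):
        w=(abs(a)<45)&(abs(b-s)<22)&(z>k[2]+k[1]*s+13)&(z<125)
        for sg in(-1,1):
            q=w&(a*sg>0); print('cheek',s,sg,P[q].mean(0).round(1),'a',a[q].min().round(1),a[q].max().round(1),'b',b[q].min().round(1),b[q].max().round(1),q.sum())
        f=(abs(a)<12)&(abs(b-s)<8)&(z<115); print('floor',s,med(f), 'expect',k[2]+k[1]*s+8)
    m=(abs(a)<72)&(z>58)&(z<82)&(b>-190)&(b<190)
    print('board b extents',np.percentile(b[m],[1,99]),'a',np.percentile(a[m],[1,99]))
E
```

```text
top bench (np.float64(0.66), np.int64(1040))
board z at seat 70.08 slope a,b deg [ 0.2  -2.09] 3.6
cheek -75 -1 [ 616.  -193.1   97.2] a -35.7 -0.0 b -84.2 -61.2 48
cheek -75 1 [ 661.7 -189.9   96.7] a 0.0 33.6 b -84.6 -60.9 53
floor -75 (np.float64(81.07), np.int64(38)) expect 80.8137802578792
cheek 75 -1 [604.1 -43.8  91.1] a -35.7 -2.4 b 65.4 87.5 44
cheek 75 1 [651.4 -40.6  92.8] a 4.0 30.6 b 65.5 87.6 46
floor 75 (np.float64(75.9), np.int64(39)) expect 75.35290053682404
board b extents [-155.79748984  170.93314754] a [-65.47897755  62.8224363 ]
scene bench (np.float64(1.33), np.int64(1310))
board z at seat 69.45 slope a,b deg [-0.09 -2.03] 1.8
cheek -75 -1 [ 619.7 -196.1   95.2] a -32.0 -13.8 b -87.0 -59.8 73
cheek -75 1 [ 670.  -192.4   95.4] a 17.1 36.7 b -86.3 -62.3 69
floor -75 (np.float64(79.92), np.int64(38)) expect 80.10722123521768
cheek 75 -1 [609.5 -46.7  89.8] a -30.6 -13.2 b 63.4 88.2 60
cheek 75 1 [659.7 -43.8  90. ] a 18.1 35.6 b 63.3 89.4 57
floor 75 (np.float64(74.91), np.int64(35)) expect 74.78361190569393
board b extents [-160.54894425  166.62993839] a [-61.41021789  67.04444555]
```

step_arm:
  deltas:
    - [1, 0, 0, -20, 0, 0, -7]
    - [1, 0, 0, -40, 0, 0, -14]
    - [1, 0, 0, -60, 0, 0, -21]
    - [1, 0, 0, -60, 0, 0, -28]
    - [1, 0, 0, -60, 0, 0, -35]
    - [1, 0, 0, -60, 0, 0, -42]
    - [1, 0, 0, -60, 0, 0, -49]
    - [1, 0, 0, -60, 0, 0, -56]
    - [1, 0, 0, -60, 0, 0, -63]
    - [1, 0, 0, -60, 0, 0, -65.4]

```text
clock: 0.93
position: [156.3, -604.8, 300.9]
tcp_rot: [[0.169, 0.986, -0.0], [0.986, -0.169, 0.001], [0.001, -0.0, -1.0]]
wrist_force: [0.3, -0.2, -0.2]
width: 87.7
```

step_arm:
  deltas:
    - [1, 38, 9.4, 0, 0, 0, 0]
    - [1, 76, 18.8, 0, 0, 0, 0]
    - [1, 114, 28.2, 0, 0, 0, 0]
    - [1, 152, 37.6, 0, 0, 0, 0]
    - [1, 190, 47, 0, 0, 0, 0]
    - [1, 228, 56.4, 0, 0, 0, 0]
    - [1, 266, 65.8, 0, 0, 0, 0]
    - [1, 304, 75.2, 0, 0, 0, 0]
    - [1, 342, 84.6, 0, 0, 0, 0]
    - [1, 380, 94, 0, 0, 0, 0]

```text
clock: 1.77
position: [315.7, -245.7, 301.3]
tcp_rot: [[0.176, 0.984, -0.0], [0.984, -0.176, 0.0], [0.0, -0.0, -1.0]]
wrist_force: [1.1, -0.3, -0.1]
width: 87.3
```

step_arm:
  deltas:
    - [0.8, 38, 9.4, 0, 0, 0, 0]
    - [0.8, 76, 18.8, 0, 0, 0, 0]
    - [0.8, 114, 28.2, 0, 0, 0, 0]
    - [0.8, 152, 37.6, 0, 0, 0, 0]
    - [0.8, 190, 47, 10, 0, 0, 0]
    - [0.8, 228, 56.4, 30, 0, 0, 0]
    - [0.8, 266, 65.8, 50, 0, 0, 0]
    - [0.8, 304, 75.2, 75, 0, 0, 0]
    - [0.8, 322.6, 79.6, 105, 0, 0, 0]
    - [0.8, 322.6, 79.6, 130, 0, 0, 0]

```text
clock: 2.6
position: [452.4, 59.5, 170.1]
tcp_rot: [[0.172, 0.985, 0.002], [0.985, -0.172, 0.001], [0.001, 0.002, -1.0]]
wrist_force: [0.6, -1.6, 0.6]
width: 70.3
```

step_arm:
  deltas:
    - [0.8, 0, -3, 20, 0, 0, 0]
    - [0.8, -2.5, -6, 40, 0, 0, 0]
    - [0.8, -2.5, -6, 60, 0, 0, 0]
    - [0.8, -2.5, -6, 80, 0, 0, 0]
    - [0.8, -2.5, -6, 90, 0, 0, 0]
    - [0.8, -2.5, -6, 90, 0, 0, 0]
    - [0.8, -2.5, -6, 90, 0, 0, 0]
    - [0.8, -2.5, -6, 90, 0, 0, 0]
    - [0.8, -2.5, -6, 90, 0, 0, 0]
    - [0.8, -2.5, -6, 90, 0, 0, 0]

```text
clock: 3.43
position: [445.0, 54.7, 82.3]
tcp_rot: [[0.176, 0.984, 0.002], [0.984, -0.176, 0.0], [0.001, 0.002, -1.0]]
wrist_force: [-0.4, 0.2, -0.3]
width: 69.9
```

```bash
python3 - <<'E'
from h import *
im,d=grab_frame('scene');save('s1.png',cv2.resize(im[120:320,180:420],None,fx=3,fy=3))
print(sense()['position'],sense()['wrist_force'])
E
```

```text
[444.87701553  54.69937114  82.23324526] [-0.45217344  0.29002352 -0.44942522]
```

View pics/s1.png

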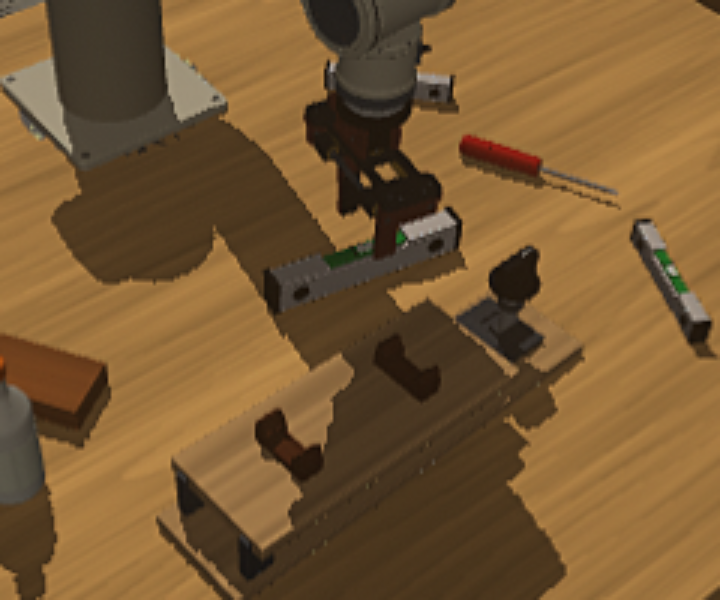

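The fingers straddle the level at about (385,250) in the crop. I'll descend, centre and grip.

step_arm:
  deltas:
    - [0.8, 3.5, 0.5, 20, 0, 0, 0]
    - [0.8, 3.5, 0.5, 40, 0, 0, 0]
    - [0.8, 3.5, 0.5, 54, 0, 0, 0]
    - [0.8, 3.5, 0.5, 54, 0, 0, 0]
    - [0.8, 3.5, 0.5, 54, 0, 0, 0]
    - [0.3, 3.5, 0.5, 54, 0, 0, 0]
    - [0, 3.5, 0.5, 54, 0, 0, 0]
    - [0, 3.5, 0.5, 54, 0, 0, 0]
    - [0, 3.5, 0.5, 54, 0, 0, 0]
    - [0, 3.5, 0.5, 54, 0, 0, 0]

```text
clock: 4.32
position: [445.7, 58.0, 27.9]
tcp_rot: [[0.176, 0.984, 0.001], [0.984, -0.176, 0.0], [0.0, 0.001, -1.0]]
wrist_force: [-0.1, -0.7, -0.2]
width: 40.5
```

step_arm:
  deltas:
    - [0, 0, 0, 0, 0, 0, 0]
    - [0, 0, 0, 0, 0, 0, 0]
    - [0, 0, 0, 0, 0, 0, 0]
    - [0, 0, 0, -15, 0, 0, 0]
    - [0, 0, 0, -40, 0, 0, 0]
    - [0, 0, 0, -70, 0, 0, -2]
    - [0, 0, 0, -100, 0, 0, -6]
    - [0, 0, 0, -130, 0, 0, -10]
    - [0, 0, 0, -145, 0, 0, -14]
    - [0, 0, 0, -145, 0, 0, -14.3]

```text
clock: 5.15
position: [447.2, 58.2, 175.2]
tcp_rot: [[-0.076, 0.997, 0.006], [0.997, 0.076, 0.001], [0.0, 0.006, -1.0]]
wrist_force: [0.8, 0.5, -3.0]
width: 26.1
```

step_arm:
  deltas:
    - [0, -27, 25, 0, 0, 0, 0]
    - [0, -54, 50, 0, 0, 0, 0]
    - [0, -81, 75, 0, 0, 0, 0]
    - [0, -108, 100, 0, 0, 0, 0]
    - [0, -135, 125, 0, 0, -1, 0]
    - [0, -162, 150, 10, 0, -2, 0]
    - [0, -189, 175, 20, 0, -2.1, 0]
    - [0, -189, 175, 27, 0, -2.1, 0]
    - [0, -189, 175, 27, 0, -2.1, 0]
    - [0, -189, 175, 27, 0, -2.1, 0]

```text
clock: 5.98
position: [631.7, -117.3, 142.6]
tcp_rot: [[-0.071, 0.997, -0.002], [0.997, 0.071, -0.035], [-0.035, -0.005, -0.999]]
wrist_force: [0.1, 0.7, -2.8]
width: 26.0
```

step_arm:
  deltas:
    - [0, 0, 0, 0, 0, 0, 0]
    - [0, 0, 0, 0, 0, 0, 0]
    - [0, 0, 0, 0, 0, 0, 0]
    - [0, 0, 0, 0, 0, 0, 0]
    - [0, 0, 0, 0, 0, 0, 0]
    - [0, 0, 0, 0, 0, 0, 0]
    - [0, 0, 0, 0, 0, 0, 0]
    - [0, 0, 0, 0, 0, 0, 0]
    - [0, 0, 0, 0, 0, 0, 0]
    - [0, 0, 0, 0, 0, 0, 0]

```text
clock: 6.82
position: [633.7, -117.7, 145.4]
tcp_rot: [[-0.073, 0.997, 0.003], [0.997, 0.073, -0.037], [-0.037, -0.0, -0.999]]
wrist_force: [-0.2, 0.8, -2.9]
width: 26.1
```

```bash
python3 - <<'E'
from h import *
print(sense()['position'].round(1))
out=[]
th=np.radians(4.2); ex=np.array([np.cos(th),np.sin(th)]);ey=np.array([-np.sin(th),np.cos(th)]);o=np.array([635.5,-119])
for n in('top','scene'):
    im,d=grab_frame(n);c=get_calibration(n);P=cloud(c,d);np.savez(n+'1.npz',im=im,d=d)
    u=(slice(110,210),slice(190,370)) if n=='top' else (slice(130,320),slice(210,400))
    out.append(cv2.resize(im[u],(400,int(400*im[u].shape[0]/im[u].shape[1]))))
    r=P[...,:2]-o;a=r@ex;b=r@ey;z=P[...,2]
    I=im.astype(int);white=(I.min(2)>90)&(I.max(2)-I.min(2)<40)
    gr=(I[...,1]>I[...,0]+30)&(I[...,1]>I[...,2]+30)
    for nm,m in(('levelside/top',(abs(a)<45)&(abs(b)<135)&(z>138)&(z<165)&(abs(b)>35)),):
        for s in(-1,1):
            q=m&(b*s>0)
            if q.sum()>5: print(n,nm,s,q.sum(),'a',np.percentile(a[q],[2,50,98]).round(1),'b',np.percentile(b[q],[1,99]).round(1),'z',np.median(z[q]).round(1))
h=max(x.shape[0] for x in out)
save('two.png',np.hstack([np.vstack([x,np.zeros((h-x.shape[0],400,3),np.uint8)]) for x in out]))
E
```

```text
[ 633.7 -117.7  145.4]
top levelside/top -1 116 a [-15.1  -5.   12.4] b [-114.4  -71.7] z 161.5
top levelside/top 1 75 a [-14.1  -2.3  11. ] b [ 94.4 119. ] z 156.9
scene levelside/top -1 369 a [-10.6   9.2  15.8] b [-117.   -35.9] z 160.1
scene levelside/top 1 48 a [-12.   -0.3  14.6] b [ 98.7 119.1] z 157.1
```

View pics/two.png

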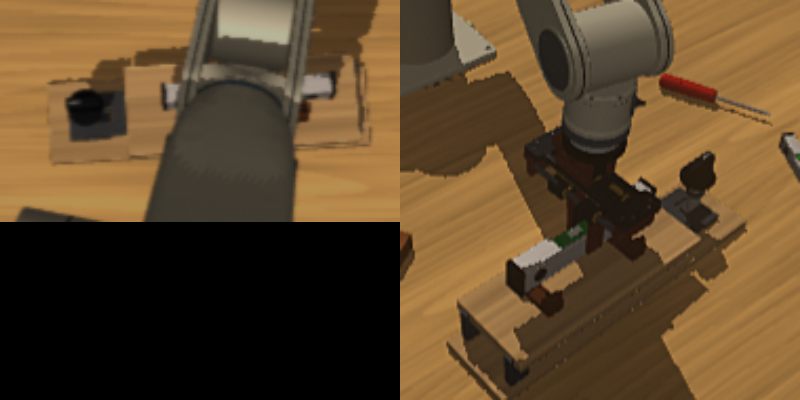

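The level hangs aligned over the saddles: lateral offset under 0.5 mm in both views, about 39 mm above the notch floors. Lowering now.

step_arm:
  deltas:
    - [0, 0, 0, 8, 0, 0, 0]
    - [0, 0.5, 0, 16, 0, 0, 0]
    - [0, 1, 0, 24, 0, 0, 0]
    - [0, 1.2, 0, 30, 0, 0, 0]
    - [0, 1.3, 0, 34, 0, 0, 0]
    - [0, 1.3, 0, 36, 0, 0, 0]
    - [0, 1.3, 0, 37, 0, 0, 0]
    - [0, 1.3, 0, 37, 0, 0, 0]
    - [0, 1.3, 0, 37, 0, 0, 0]
    - [0, 1.3, 0, 37, 0, 0, 0]

```text
clock: 7.75
position: [634.0, -117.8, 108.8]
tcp_rot: [[-0.073, 0.997, 0.003], [0.997, 0.073, -0.037], [-0.037, 0.001, -0.999]]
wrist_force: [-0.1, 0.3, -3.4]
width: 25.6
```

step_arm:
  deltas:
    - [0, 0, 0, 0.5, 0, 0, 0]
    - [0, 0, 0, 1, 0, 0, 0]
    - [0, 0, 0, 1.5, 0, 0, 0]
    - [0, 0, 0, 2, 0, 0, 0]
    - [0, 0, 0, 2, 0, 0, 0]
    - [0, 0, 0, 2, 0, 0, 0]
    - [0, 0, 0, 2, 0, 0, 0]
    - [0, 0, 0, 2, 0, 0, 0]
    - [0, 0, 0, 2, 0, 0, 0]
    - [0, 0, 0, 2, 0, 0, 0]

```text
clock: 8.58
position: [633.7, -117.8, 106.4]
tcp_rot: [[-0.073, 0.997, 0.003], [0.997, 0.073, -0.037], [-0.037, -0.0, -0.999]]
wrist_force: [-0.3, -0.8, -2.9]
width: 25.8
```

step_arm:
  deltas:
    - [0, 0, 0, 0.4, 0, 0, 0]
    - [0, 0, 0, 0.8, 0, 0, 0]
    - [0, 0, 0, 1.2, 0, 0, 0]
    - [0, 0, 0, 1.6, 0, 0, 0]
    - [0, 0, 0, 2, 0, 0, 0]
    - [0, 0, 0, 2, 0, 0, 0]
    - [0, 0, 0, 2, 0, 0, 0]
    - [0, 0, 0, 2, 0, 0, 0]
    - [0, 0, 0, 2, 0, 0, 0]
    - [0, 0, 0, 2, 0, 0, 0]

```text
clock: 9.42
position: [633.8, -117.9, 104.8]
tcp_rot: [[-0.073, 0.997, 0.003], [0.997, 0.073, -0.037], [-0.037, 0.0, -0.999]]
wrist_force: [-3.0, 1.8, 6.2]
width: 25.7
```

Contact: about 9 N upward. Releasing.

step_arm:
  deltas:
    - [0.4, 0, 0, 0, 0, 0, 0]
    - [0.65, 0, 0, 0, 0, 0, 0]
    - [0.65, 0, 0, 0, 0, 0, 0]
    - [0.65, 0, 0, 0, 0, 0, 0]
    - [0.65, 0, 0, 0, 0, 0, 0]
    - [0.65, 0, 0, 0, 0, 0, 0]
    - [0.65, 0, 0, 0, 0, 0, 0]
    - [0.65, 0, 0, 0, 0, 0, 0]
    - [0.65, 0, 0, 0, 0, 0, 0]
    - [0.65, 0, 0, 0, 0, 0, 0]

```text
clock: 10.25
position: [633.8, -117.9, 104.4]
tcp_rot: [[-0.073, 0.997, 0.003], [0.997, 0.073, -0.037], [-0.037, 0.0, -0.999]]
wrist_force: [-0.5, -0.4, 0.6]
width: 57.7
```

step_arm:
  deltas:
    - [0.65, 0, 0, -10, 0, 0, 0]
    - [0.65, 0, 0, -30, 0, 0, 0]
    - [0.65, 0, 0, -60, 0, 0, 0]
    - [0.65, 0, 0, -90, 0, 1, 0]
    - [0.65, 0, 0, -120, 0, 2.1, 0]
    - [0.65, 35, 0, -120, 0, 2.1, 0]
    - [0.65, 75, 0, -120, 0, 2.1, 0]
    - [0.65, 115, 0, -120, 0, 2.1, 0]
    - [0.65, 155, 0, -120, 0, 2.1, 0]
    - [0.65, 190, 0, -120, 0, 2.1, 0]

```text
clock: 11.08
position: [619.2, 78.0, 218.3]
tcp_rot: [[-0.073, 0.997, 0.001], [0.997, 0.073, 0.0], [0.0, 0.001, -1.0]]
wrist_force: [0.0, -0.6, 0.6]
width: 57.1
```

```bash
python3 - <<'E'
from h import *
print(sense()['position'].round(1))
out=[]
th=np.radians(4.2); ex=np.array([np.cos(th),np.sin(th)]);ey=np.array([-np.sin(th),np.cos(th)]);o=np.array([635.5,-119])
for n in('top','scene'):
    im,d=grab_frame(n);c=get_calibration(n);P=cloud(c,d);np.savez(n+'2.npz',im=im,d=d)
    u=(slice(110,210),slice(190,370)) if n=='top' else (slice(130,320),slice(210,400))
    out.append(cv2.resize(im[u],(400,int(400*im[u].shape[0]/im[u].shape[1]))))
    r=P[...,:2]-o;a=r@ex;b=r@ey;z=P[...,2]
    for s in(-1,1):
        q=(abs(a)<25)&(abs(b)<135)&(z>107)&(z<132)&(abs(b)>35)&(b*s>0)
        if q.sum()>5: print(n,s,q.sum(),'a',np.percentile(a[q],[2,50,98]).round(1),'b',np.percentile(b[q],[1,99]).round(1),'z',np.median(z[q]).round(1))
h=max(x.shape[0] for x in out)
save('two2.png',np.hstack([np.vstack([x,np.zeros((h-x.shape[0],400,3),np.uint8)]) for x in out]))
E
```

```text
[619.2  78.  218.3]
top -1 248 a [-14.7  -2.6  12.3] b [-113.8  -36.9] z 122.5
top 1 239 a [-14.9  -2.   11.6] b [ 36.7 118.1] z 116.5
scene -1 321 a [-11.7   5.6  15.1] b [-116.6  -35.9] z 121.1
scene 1 235 a [-11.3   4.   15.4] b [ 35.8 117.1] z 116.1
```

View pics/two2.png

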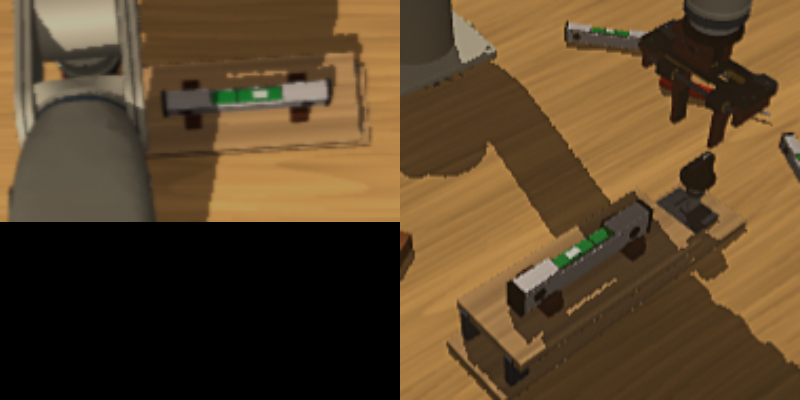

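The level is seated: centred in both views, with the top 41 mm above the notch floors. The bubble sits toward the hinge end, as expected. Moving to the knob.

step_arm:
  deltas:
    - [0.65, 10, 0.5, 0, 0, 0, 0]
    - [0.65, 26.7, 1.7, 0, 0, 0, 0]
    - [0.65, 26.7, 1.7, 15, 0, 0, 0]
    - [0.65, 26.7, 1.7, 35, 0, 0, 0]
    - [0.65, 26.7, 1.7, 50, 0, 0, 0]
    - [0.65, 26.7, 1.7, 65, 0, 0, 0]
    - [0.65, 26.7, 1.7, 78, 0, 0, 0]
    - [0.65, 26.7, 1.7, 86, 0, 0, 0]
    - [0.65, 26.7, 1.7, 90, 0, 0, 0]
    - [0.65, 26.7, 1.7, 92, 0, 0, 0]

```text
clock: 12.02
position: [619.4, 102.2, 124.9]
tcp_rot: [[-0.072, 0.997, -0.001], [0.997, 0.072, -0.0], [-0.0, -0.001, -1.0]]
wrist_force: [-0.0, -0.5, 0.6]
width: 56.9
```

step_arm:
  deltas:
    - [0.4, 0, 0, 0, 0, 0, 0]
    - [0.2, 0, 0, 0, 0, 0, 0]
    - [0, 0, 0, 0, 0, 0, 0]
    - [0, 0, 0, 0, 0, 0, 0]
    - [0, 0, 0, 0, 0, 0, 0]
    - [0, 0, 0, 0, 0, 0, 0]
    - [0, 0, 0, 0, 0, 0, 0]
    - [0, 0, 0, 0, 0, 0, 0]
    - [0, 0, 0, 0, 0, 0, 0]
    - [0, 0, 0, 0, 0, 0, 0]

```text
clock: 12.85
position: [618.9, 102.6, 125.3]
tcp_rot: [[-0.073, 0.997, -0.001], [0.997, 0.073, -0.0], [0.0, -0.001, -1.0]]
wrist_force: [-2.8, 0.8, 2.1]
width: 15.9
```

step_arm:
  deltas:
    - [0.4, 0, 0, 0, 0, 0, 0]
    - [0.4, 0, 0, 0, 0, 0, 0]
    - [0.4, 1, 0, 0, 0, 0, 0]
    - [0.4, 2, -0.4, 0, 0, 0, 0]
    - [0.4, 2, -0.4, 0, 0, 0, 0]
    - [0.2, 2, -0.4, 0, 0, 0, 0]
    - [0, 2, -0.4, 0, 0, 0, 0]
    - [0, 2, -0.4, 0, 0, 0, 0]
    - [0, 2, -0.4, 0, 0, 0, 0]
    - [0, 2, -0.4, 0, 0, 0, 0]

```text
clock: 13.68
position: [618.7, 104.6, 125.4]
tcp_rot: [[-0.073, 0.997, -0.0], [0.997, 0.073, 0.0], [0.0, -0.0, -1.0]]
wrist_force: [-0.4, 0.1, 0.8]
width: 16.1
```

step_arm:
  deltas:
    - [0, 0, 0, 1, 0, 0, 0]
    - [0, 0, 0, 2, 0, 0, 0]
    - [0, 0, 0, 3, 0, 0, 0]
    - [0, 0, 0, 4, 0, 0, 0]
    - [0, 0, 0, 5, 0, 0, 0]
    - [0, 0, 0, 6, 0, 0, 0]
    - [0, 0, 0, 7, 0, 0, 0]
    - [0, 0, 0, 8, 0, 0, 0]
    - [0, 0, 0, 8, 0, 0, 0]
    - [0, 0, 0, 8, 0, 0, 0]

```text
clock: 14.52
position: [618.7, 104.5, 117.4]
tcp_rot: [[-0.073, 0.997, -0.0], [0.997, 0.073, -0.0], [-0.0, -0.0, -1.0]]
wrist_force: [-1.8, -0.5, 6.1]
width: 15.5
```

step_arm:
  deltas:
    - [0, 0, 0, 0.5, 0, 0, 0]
    - [0, 0, 0, 1, 0, 0, 4]
    - [0, 0, 0, 1, 0, 0, 9]
    - [0, 0, 0, 1, 0, 0, 14]
    - [0, 0, 0, 1, 0, 0, 19]
    - [0, 0, 0, 1, 0, 0, 24]
    - [0, 0, 0, 1, 0, 0, 30]
    - [0, 0, 0, 1, 0, 0, 35]
    - [0, 0, 0, 1, 0, 0, 40]
    - [0, 0, 0, 1, 0, 0, 42]

```text
clock: 15.35
position: [618.7, 104.6, 117.2]
tcp_rot: [[0.616, 0.788, -0.0], [0.788, -0.616, -0.0], [-0.0, -0.0, -1.0]]
wrist_force: [-5.4, -1.5, 11.4]
width: 16.2
```

step_arm:
  deltas:
    - [0, 0, 0, 0, 0, 0, 0]
    - [0, 0, 0, 0, 0, 0, 0]
    - [0, 0, 0, 0, 0, 0, 0]
    - [0, 0, 0, 0, 0, 0, 0]
    - [0, 0, 0, 0, 0, 0, 0]
    - [0, 0, 0, 0, 0, 0, 0]
    - [0, 0, 0, 0, 0, 0, 0]
    - [0, 0, 0, 0, 0, 0, 0]
    - [0, 0, 0, 0, 0, 0, 0]
    - [0, 0, 0, 0, 0, 0, 0]

```text
clock: 16.18
position: [618.7, 104.6, 117.2]
tcp_rot: [[0.613, 0.79, -0.0], [0.79, -0.613, -0.0], [-0.0, 0.0, -1.0]]
wrist_force: [-5.4, -1.1, 12.0]
width: 16.2
```

```bash
cat > bub.py <<'E'
from h import *
import sys
s=sense();print(s['clock'],s['position'].round(1),s['wrist_force'].round(1),s['ft_torque'].round(2))
th=np.radians(4.2); ex=np.array([np.cos(th),np.sin(th)]);ey=np.array([-np.sin(th),np.cos(th)]);o=np.array([635.5,-117.5])
out=[]
for n in('top','scene'):
    im,d=grab_frame(n);c=get_calibration(n)
    out.append(cv2.resize(im[110:210,190:370] if n=='top' else im[160:290,220:380],(400,300),interpolation=cv2.INTER_CUBIC))
    v,u=np.mgrid[:420,:560];P=onplane(c,np.c_[u.ravel(),v.ravel()],118).reshape(420,560,3)
    r=P[...,:2]-o;a=r@ex;b=r@ey;I=im.astype(int)
    reg=(abs(a)<20)&(abs(b)<70)
    g=reg&(I[...,1]>I[...,0]+25)&(I[...,1]>I[...,2]+25)
    a0=np.median(a[g]);gb=np.sort(b[g])
    reg2=(abs(a-a0)<6)&(b>gb[0])&(b<gb[-1])
    w=reg2&(I[...,0]>0.72*I[...,1])&(I[...,0]>70)
    nb,lab,st,cen=cv2.connectedComponentsWithStats(w.astype(np.uint8));k=1+np.argmax(st[1:,4])
    bb=b[lab==k]
    print(n,'a0',a0.round(1),'green',gb[0].round(1),gb[-1].round(1),'mid',((gb[0]+gb[-1])/2).round(1),'bubble n',len(bb),bb.min().round(1),bb.max().round(1),'mean',bb.mean().round(1))
    # brightness profile along the axis (line/bubble pattern)
    pr=[int(I[...,0][(abs(a-a0)<5)&(abs(b-t)<1.6)].mean()) if ((abs(a-a0)<5)&(abs(b-t)<1.6)).any() else -1 for t in range(-56,57,3)];print(pr)
if len(sys.argv)>1: save(sys.argv[1],np.hstack(out))
E
python3 bub.py b1.png
```

```text
16.1833 [618.7 104.6 117.2] [-5.4 -1.1 12. ] [-0.19  0.99  0.04]
top a0 -0.8 green -51.2 44.7 mid -3.3 bubble n 21 -14.4 4.4 mean -5.0
[166, 131, 64, 28, 23, 23, 24, 24, 23, 23, 23, 23, 27, 63, 132, 178, 183, 183, 158, 156, 130, 46, 22, 22, 23, 23, 24, 23, 23, 23, 23, 23, 23, 38, 87, 142, 169, 171]
scene a0 -1.8 green -46.2 49.9 mid 1.9 bubble n 23 -10.9 9.3 mean -0.8
[176, 180, 196, 83, 36, 42, 43, 44, 43, 43, 43, 43, 42, 41, 32, 93, 177, 200, 179, 176, 187, 211, 84, 42, 35, 41, 41, 41, 42, 40, 40, 42, 41, 41, 38, 41, 122, 157]
```

View pics/b1.png

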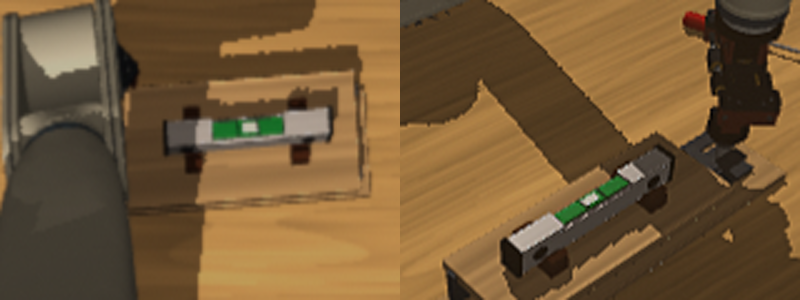

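The bubble is about 2.5 mm toward the hinge end in both views, so it needs about 6° more.

step_arm:
  deltas:
    - [0, 0, 0, 0, 0, 0, 2]
    - [0, 0, 0, 0, 0, 0, 4]
    - [0, 0, 0, 0, 0, 0, 6]
    - [0, 0, 0, 0, 0, 0, 6]
    - [0, 0, 0, 0, 0, 0, 6]
    - [0, 0, 0, 0, 0, 0, 6]
    - [0, 0, 0, 0, 0, 0, 6]
    - [0, 0, 0, 0, 0, 0, 6]
    - [0, 0, 0, 0, 0, 0, 6]
    - [0, 0, 0, 0, 0, 0, 6]

```text
clock: 17.12
position: [618.7, 104.5, 117.2]
tcp_rot: [[0.692, 0.722, -0.0], [0.722, -0.692, -0.0], [-0.0, 0.0, -1.0]]
wrist_force: [-5.1, -0.3, 12.0]
width: 15.8
```

step_arm:
  deltas:
    - [0, 0, 0, 0, 0, 0, 0]
    - [0, 0, 0, 0, 0, 0, 0]
    - [0, 0, 0, 0, 0, 0, 0]
    - [0, 0, 0, 0, 0, 0, 0]
    - [0, 0, 0, 0, 0, 0, 0]
    - [0, 0, 0, 0, 0, 0, 0]
    - [0, 0, 0, 0, 0, 0, 0]
    - [0, 0, 0, 0, 0, 0, 0]
    - [0, 0, 0, 0, 0, 0, 0]
    - [0, 0, 0, 0, 0, 0, 0]

```text
clock: 17.95
position: [618.7, 104.6, 117.2]
tcp_rot: [[0.692, 0.722, -0.0], [0.722, -0.692, -0.0], [-0.0, -0.0, -1.0]]
wrist_force: [-5.2, -0.8, 12.7]
width: 15.9
```

step_arm:
  deltas:
    - [0, 0, 0, 0, 0, 0, 0]
    - [0, 0, 0, 0, 0, 0, 0]
    - [0, 0, 0, 0, 0, 0, 0]
    - [0, 0, 0, 0, 0, 0, 0]
    - [0, 0, 0, 0, 0, 0, 0]
    - [0, 0, 0, 0, 0, 0, 0]
    - [0, 0, 0, 0, 0, 0, 0]
    - [0, 0, 0, 0, 0, 0, 0]
    - [0, 0, 0, 0, 0, 0, 0]
    - [0, 0, 0, 0, 0, 0, 0]

```text
clock: 18.78
position: [618.6, 104.6, 117.2]
tcp_rot: [[0.692, 0.722, -0.0], [0.722, -0.692, -0.0], [-0.0, -0.0, -1.0]]
wrist_force: [-5.3, -1.5, 12.3]
width: 15.2
```

```bash
python3 bub.py b2.png
```

```text
18.7833 [618.6 104.6 117.2] [-5.3 -1.5 12.3] [-0.12  1.04  0.11]
top a0 -0.5 green -51.4 44.7 mid -3.4 bubble n 21 -11.3 7.5 mean -1.9
[165, 123, 52, 23, 23, 22, 23, 23, 23, 22, 23, 23, 23, 28, 81, 151, 180, 183, 183, 182, 147, 104, 35, 21, 23, 24, 23, 23, 23, 23, 23, 23, 24, 39, 86, 150, 170, 172]
scene a0 -2.3 green -46.2 50.4 mid 2.1 bubble n 22 -6.7 11.8 mean 2.4
[176, 181, 197, 72, 36, 43, 43, 43, 44, 44, 44, 43, 44, 45, 40, 30, 87, 191, 182, 157, 183, 196, 149, 103, 27, 38, 41, 41, 41, 41, 41, 40, 41, 41, 38, 39, 76, 158]
```

View pics/b2.png

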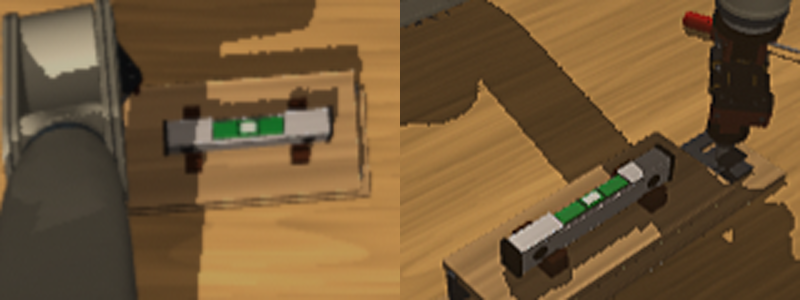

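Bubble offset is about −0.3 mm (top) and 0 mm (scene). The push of about 12 N exceeds the 6 N spring, so the knob should be on its stop. Handing in.

```bash
python3 -c "
from rig import finish_job
print(finish_job())"
```

```text
the job is handed in; nothing more can be done
None
```

I set the largest level down in both saddle notches and let go of it. Then I gripped the knob, pressed it down 8 mm and turned it clockwise about 48°. I handed the job in at 18.9 s with the knob still held; no verdict was reported.

- **Level:** after release it was centred across the notches to within about 1 mm in both views. Its top stood about 41 mm above the notch floors, close to the level's 42 mm height.
- **Bubble:** it was within about 0.3 mm of the middle (top view −0.3 mm, scene view about 0). My script's rougher figure for the top view gave +1.5 mm, which is still inside the ±3 mm limit.
- **Knob:** the gripper width was about 15–16 mm on the 16 mm bar. The push was about 12 N against the 6 N spring, so I take the knob to be on its stop; I had no direct reading of the press. A steady sideways force of about 5 N remained at the wrist, so the grip may be slightly off the knob's axis.
- **Disagreements:** the two cameras differed by about 4 mm in absolute position across the shelf. I used positions relative to the saddles to cancel this.
- **Not checked:** I did not measure the screwdriver, glue bottle and offcut again at the end. The arm passed near none of them while low.

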